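# Find the socket that fits and tighten the bobbin nut of a coil winder

### The arm

A 7-joint arm with a two-finger parallel gripper is mounted at the origin on a cart in front of the work surface, level with it; the furniture and walls round the work are solid. World frame = base frame: x ahead of the robot, y to its left, z up, the work surface at z = 0. Lengths are in m, angles in rad, forces in N, time in s.
With the tool pointing down it reaches from about 0.425 to 0.925 m from the base axis. Payload 6.8 kg.
Tool frame: the origin (TCP) lies on the centre line of the jaws, within the pads' length; the fingertips stand bot.tip_reach ahead of it and the grasp point (between the pads) lies 3 mm ahead of it (bot.tip_reach is the distance from the TCP to the fingertips, in m); z points along the fingers, y is the line along which they close (so a half turn about z gives the same grasp; the last joint's range is limited). The gripper opens to 85 mm and grips with 20 to 120 N. Pads are 22 mm wide; open, the fingers measure 114 mm over their backs; the gripper's body (76 mm by 85 mm) begins 54 mm behind the grasp point. The pads swing forward as they close: fully open they stand 13 mm farther back than shut.
Start: joints at [1.044, 0.477, 0.022, 1.555, -0.011, 1.109, -0.083], TCP at [0.275, -0.617, 0.253] pointing down, gripper open.
Joint ranges: [-2.96, 2.96], [-0.34, 2.1], [-1.41, 1.46], [0.24, 2.44], [-1.37, 4.51], [0.17, 1.92], [-2.96, 2.96]. Speed limits (rad/s): [2.39, 2.39, 3.14, 3.14, 3.14, 3.14, 3.14].

### API

Orientations are given as a unit quaternion [w, x, y, z].
In Python, from station import bot gives the robot as it stands.
- The arm moves only by the tool jog_arm, never from a script. Its argument "deltas" is a list of rows, each a list of 7 numbers: the shift along the world's x, y, z in m, then the turn, a rotation vector about the world's x, y, z in rad, then the opening, from 0 (shut) to 1 (fully open). In form: [[x, y, z, rx, ry, rz, grip], ...]. A call has 1 to 10 rows; each row shifts and turns the commanded pose from where the row before left it; what a row does not reach is not made up. A row lasts 1/10 s, in which the tool goes at most 50 mm and 8.59 degrees, less where a joint would pass 70% of its speed; a pose out of reach is approached as far as the arm can. A call with a gripper value outside its range is refused whole. The fingers move at their own pace and stop on an object; "newtons" is the grip in N (left out, the last holds). Time passes only in rows, so rows that do not move let the fingers close. It gives the time, the measured TCP pose, the force, the opening and the grip force at its end, in the units of the state.
- bot.get_obs(): the state, without advancing time (a new reading comes with each control period).
- bot.read_camera(name): name is "scene" or "top" or "wrist"; returns a dict with "img" (384x512x3 uint8, red, green, blue), "K" (3x3 intrinsics, pixels), "eye" and "attitude" of the camera in the world. Camera axes: x right, y down, z forward; pixel columns grow to the right and rows downward; lengths in m; the calibration is good to about 2 mm. A picture is of the moment at which its call begins. There is no depth.
- bot.hand_in(): hands the job in; it is judged then, once.
The state is a dict: "t": time; "q": joint angles; "joint_vel": joint speeds; "joint_torque": joint torques, N m; "eef_pos": TCP position; "tool_rot": TCP orientation; "contact_force": force on the tool from outside, world axes, zero at the start; "torque": the same for the moment, N m; "gripper_width": opening from 0.0 (shut) to 1.0 (fully open); "grasp_force": force on a finger pad.
Only numpy, scipy, OpenCV 4.12 (cv2) and the standard library are available. Lean on these libraries where they do the work, as an engineer would, in place of code of your own. Each camera call takes 0.05 s, during which the arm holds its last target. There are 200 camera calls.

### The job

The bobbin on the coil winder is loose: push the spindle lock lever fully in so that the spindle cannot turn, then find which of the three sockets in the steel dish fits the clamp nut by trying them on it, standing each one that does not fit back upright in the dish or on the bench. With the fitting socket fully down on the nut, turn the nut clockwise (seen from above) by about an eighth of a turn, and finish still gripping the socket seated upright on the nut; leave the other things on the bench where they are.

Things in the scene. Friction and masses are not known exactly. Their poses are not given: they have to be found in the camera images.
- lock_lever (a joint): spindle lock lever, a flat steel bar beside the spindle that swings level about an upright pivot; 0 = swung fully out (spindle free), 0.40 = fully in against its stop, its tooth between the pins of the star wheel (spindle locked). It starts at 0 to 0.1, needs about 2 to 4 N at the handle and stays where it is left
- lever_handle (a point): middle of the lever's upright black round handle, 15 mm thick, 30 mm tall, free on all sides; this point 69 mm, handle top 85 mm above the bench. Fully in, it has moved 35 mm towards the spindle on an arc of 88 mm radius about lever_pivot, clockwise seen from above
- lever_pivot (a point): point on the lever's pivot axis, level with lever_handle; fixed on the winder
- nut_top (a point): centre of the clamp nut's top, 80 mm above the bench: steel hex nut, 24 mm across flats, 14 mm high, top edge tapered in to 20 mm, on a 34 mm washer; a 12 mm stud stands 8 mm out of it. z up; flats face along x and every 60 deg from x. A seated socket has its mouth on the washer, its grip point 44 mm above this point (58 mm if too small); play 0.7 mm all round, 6 deg of turn either way
- nut (a joint): how far the nut has been turned clockwise (seen from above) on the spindle, rad, 0 at the start, up to 1.8; takes about 0.25 N m. With the lever out the spindle turns along with the nut and this value does not grow
- socket_a_grip (a point): deep socket, plain steel hex bar, 32 mm across outer flats, 78 mm tall, 0.16 kg, standing mouth down. This point: on its axis, 58 mm above the mouth, where to grip it. z up; outer flats and those of the 30 mm deep hex opening face along x and every 60 deg from x. The three sockets look alike outside, in mixed places; only one opening fits the nut, two are too small
- socket_b_grip (a point): deep socket, plain steel hex bar, 32 mm across outer flats, 78 mm tall, 0.16 kg, standing mouth down. This point: on its axis, 58 mm above the mouth, where to grip it. z up; outer flats and those of the 30 mm deep hex opening face along x and every 60 deg from x. The three sockets look alike outside, in mixed places; only one opening fits the nut, two are too small
- socket_c_grip (a point): deep socket, plain steel hex bar, 32 mm across outer flats, 78 mm tall, 0.16 kg, standing mouth down. This point: on its axis, 58 mm above the mouth, where to grip it. z up; outer flats and those of the 30 mm deep hex opening face along x and every 60 deg from x. The three sockets look alike outside, in mixed places; only one opening fits the nut, two are too small
- winder: coil winder, fixed: grey cast base 150 x 124 x 18 mm, origin under the spindle axis, x towards the drive housing at its rear (44 to 80 mm behind the spindle axis, toggle on it 80 mm high), lever along its right (-y) side. On the upright spindle from below: steel star wheel, black bobbin 56 mm wide, washer, nut
- dish: round shallow steel dish, fixed, 140 mm across, rim 11 mm high, floor 4 mm above the bench, origin under its centre; the three sockets stand 40 mm from its centre, about 69 mm apart
- cutters_1: bystander: red-handled side cutters, 43 x 118 x 12 mm, lying; origin under its centre
- grease_tin: bystander: round tin with green lid, 60 mm wide, 30 mm tall; origin under its centre
- wick_tins: bystander: stack of light blue round tins, 40 mm wide, 29 mm tall; origin under its centre
- nose_pliers: bystander: blue-handled long-nose pliers, 43 x 147 x 12 mm, lying; origin under its centre
- battery_9v: bystander: block battery, 26 x 52 x 18 mm, lying; origin under its centre
Mind the look-alikes: they are no part of the job. What is shaped like the part that bears socket_b_grip but black is not meant.

How it is judged:
By the outcome, as a careful person would: the job done as asked, in the order asked, and still so for the second after the job is handed in, while the arm keeps its last pose, push and grip.
It also fails if it takes over 72 s, if anything falls off the work surface, if the arm or the gripper's body presses on something with over 40 N, if the wrist force passes 120 N, or if a joint passes its speed limit or range.

## Working session

There is one attempt and no reset: what is moved stays moved. The work goes in short steps, Python scripts to look and compute and a tool call to move; the robot and the scene stay as the last step left them, time stands still between calls to the robot, and variables do not carry over. Pictures are saved under pics/ and viewed, at most 10 in all, crops included, and the job is handed in when it is done.

Besides the shell and the picture viewer there is one more tool, called after "Call:" by a JSON object that holds its "method" and its "body", one argument or row to a line. jog_arm: Moves the arm, as the interface text tells. Its arguments: {"type":"object","properties":{"deltas":{"type":"array"},"newtons":{"type":"number"}},"required":["deltas"]}

```bash
mkdir -p pics; python3 - <<'E'
from station import bot
import cv2,numpy as np
print(bot.tip_reach, bot.get_obs())
for n in("top","scene"):
    c=bot.read_camera(n); cv2.imwrite(f"pics/{n}0.png",c["img"][:,:,::-1]); print(n,c["K"],c["eye"],c["attitude"])
a=np.vstack([cv2.imread("pics/top0.png"),cv2.imread("pics/scene0.png")])
E
```

```text
0.022 {'t': 0.0, 'q': array([ 1.04391565,  0.477778  ,  0.02236926,  1.55646816, -0.01152381,
        1.10930205, -0.08312298]), 'joint_vel': array([-3.79905541e-04, -3.64876777e-06, -7.96737708e-04,  1.11068394e-03,
        8.49840332e-04, -1.91690774e-03, -1.74208762e-03]), 'joint_torque': array([-6.31548355e-04, -5.96464777e+01,  1.60806678e+00, -2.81203222e+01,
        1.25109981e-02,  9.23611165e-03, -1.15028107e-05]), 'eef_pos': array([ 0.2742362 , -0.61616765,  0.25233402]), 'tool_rot': array([-8.78147551e-04,  9.78161406e-01,  2.07844725e-01, -2.51916501e-04]), 'contact_force': array([-0.97243818,  0.24729789, -0.03125959]), 'torque': array([-0.00244928, -0.00745645,  0.04617804]), 'grasp_force': 0.0, 'gripper_width': 1.0025028246163736}
top [[363.65984574   0.         255.83245634]
 [  0.         363.65984574 195.22240663]
 [  0.           0.           1.        ]] [ 0.28817596 -0.36751904  1.21332886] [ 0.04385853 -0.70369828  0.70755093 -0.04750622]
scene [[445.55776635   0.         256.33107529]
 [  0.         445.55776635 185.77510061]
 [  0.           0.           1.        ]] [-0.14731628 -1.02268853  0.77438043] [-0.40012986  0.84547552 -0.31489087  0.16096888]
```

View pics/top0.png

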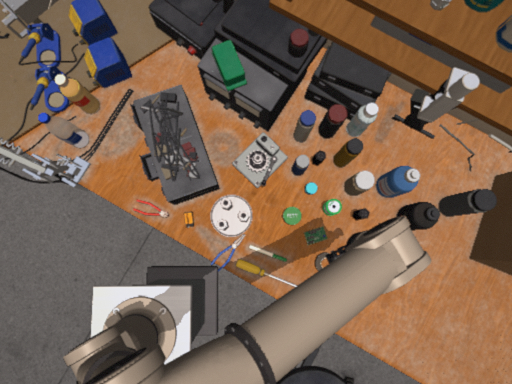

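View pics/scene0.png

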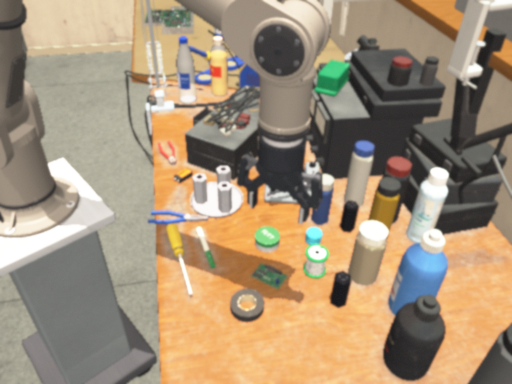

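Top view: winder at about (260,159), dish at (231,215) holding three steel sockets at about (224,208), (242,210) and (228,226). The black hex pieces at about (319,157) and (361,214) are look-alikes and not meant. I'll enlarge this region.

```bash
cat > h.py <<'E'
import numpy as np,cv2
from scipy.spatial.transform import Rotation as R
def rot(q): return R.from_quat([q[1],q[2],q[3],q[0]])
def ray(c,uv,z):
    d=rot(c["attitude"]).apply(np.linalg.inv(c["K"])@[uv[0],uv[1],1]); e=np.array(c["eye"])
    return e+d*(z-e[2])/d[2]
def proj(c,p):
    x=c["K"]@rot(c["attitude"]).inv().apply(np.array(p)-c["eye"]); return x[:2]/x[2]
def tri(cs,uvs):
    A=np.zeros((3,3));b=np.zeros(3)
    for c,uv in zip(cs,uvs):
        d=rot(c["attitude"]).apply(np.linalg.inv(c["K"])@[uv[0],uv[1],1]);d/=np.linalg.norm(d)
        M=np.eye(3)-np.outer(d,d);A+=M;b+=M@c["eye"]
    return np.linalg.solve(A,b)
E
python3 - <<'E'
from station import bot
from h import *
c=bot.read_camera("top")
for n,uv,z in(("dish",(231,215),.011),("nut",(258,160),.08)): print(n,ray(c,uv,z))
print(proj(c,[0,0,0]),proj(c,[.1,0,0]))
im=cv2.imread("pics/top0.png")[125:245,190:290]
im2=cv2.resize(im,None,fx=5,fy=5,interpolation=cv2.INTER_CUBIC)
cv2.imwrite("pics/crop0.png",im2)
E
```

```text
dish [ 0.3789101  -0.29162191  0.011     ]
nut [ 0.5485379  -0.38135612  0.08      ]
[139.71704393 333.96918039] [140.81073419 301.8079287 ]
```

View pics/crop0.png

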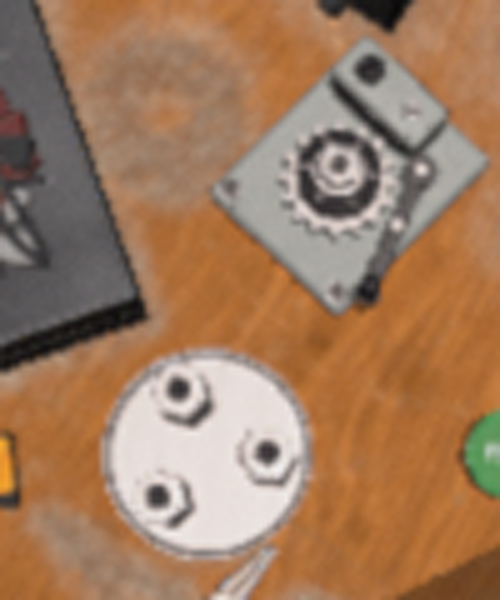

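The crop shows the nut at top-view (258,158), lever handle (263.6,182), pivot (274.4,159), and socket drive holes at (226,203), (243.4,215.6) and (221.6,224.2). All three sockets are plain steel and inside the dish, so they are the ones meant. I'll move the wrist camera above for finer measurements.

Call:
{"method": "jog_arm", "body": {
  "deltas": [
    [0.02, 0.03, 0.01, 0, 0, 0, 1],
    [0.025, 0.04, 0.01, 0, 0, 0, 1],
    [0.025, 0.04, 0.01, 0, 0, 0, 1],
    [0.025, 0.04, 0.01, 0, 0, 0, 1],
    [0.025, 0.04, 0.01, 0, 0, 0, 1],
    [0.025, 0.04, 0.01, 0, 0, 0, 1],
    [0.02, 0.03, 0, 0, 0, 0, 1],
    [0.01, 0.01, 0, 0, 0, 0, 1],
    [0, 0, 0, 0, 0, 0, 1],
    [0, 0, 0, 0, 0, 0, 1]
  ]
}}

```text
t: 1.15
eef_pos: [0.4484, -0.3481, 0.3129]
tool_rot: [0.0, 0.978, 0.207, -0.001]
contact_force: [-0.4, -0.4, 0.3]
gripper_width: 0.998
grasp_force: 0.0
```

```bash
python3 - <<'E'
from station import bot
from h import *
c=bot.read_camera("wrist");cv2.imwrite("pics/w1.png",c["img"][:,:,::-1]);np.save("w1.npy",c,allow_pickle=True)
print(c["K"],c["eye"],rot(c["attitude"]).as_matrix())
o=bot.get_obs();print(o["eef_pos"],rot(o["tool_rot"]).as_matrix(),o["q"],o["t"])
for p in([.3789,-.2916,.01],[.5485,-.3814,.08]):print(proj(c,p))
E
```

```text
[[302.66892394   0.         255.33091663]
 [  0.         302.66892394 192.39737059]
 [  0.           0.           1.        ]] [ 0.52464914 -0.31503827  0.43294077] [[ 4.04763782e-01 -8.66205388e-01 -2.93009398e-01]
 [-9.14421231e-01 -3.83528089e-01 -1.29383219e-01]
 [-3.04892875e-04  3.20303655e-01 -9.47314877e-01]]
[ 0.44799695 -0.34864176  0.31288962] [[ 9.14793717e-01  4.03919219e-01 -1.31115514e-03]
 [ 4.03918911e-01 -9.14794655e-01 -5.03694183e-04]
 [-1.40288948e-03 -6.88240829e-05 -9.99999014e-01]] [ 0.63807263  0.25357547 -0.1058882   1.7390541   0.0302416   1.15136472
 -0.63179504] 1.2
[200.13714992 179.880417  ]
[318.79768131  94.86361591]
```

View pics/w1.png

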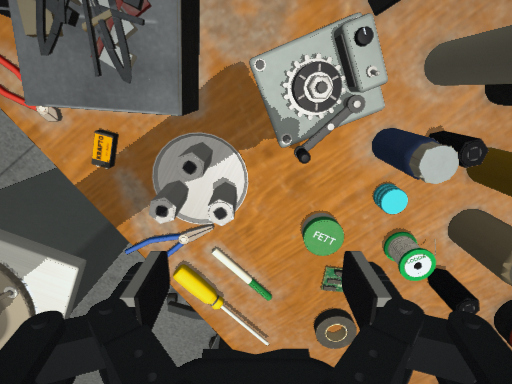

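The wrist view shows socket tops at about (191,167), (163,210) and (221,211), nut (319,88), handle top (304,155) and pivot (355,103). Next is an enlargement to get the hex yaws.

```bash
python3 - <<'E'
from h import *
c=np.load("w1.npy",allow_pickle=True).item()
for n,uv,z in(("s1",(191,167),.082),("s2",(163,210),.082),("s3",(221,211),.082),("studtop",(319,86),.088),("hand",(304,154),.085),("piv",(355,103),.06)): 
    p=ray(c,uv,z);print(n,p.round(4),np.hypot(*p[:2]).round(3))
im=cv2.imread("pics/w1.png")
# ortho views (top-down at z plane), x up, y left; 0.2mm... 
def ortho(z,cx,cy,h,N=390):
    # pixel(i,j)-> world
    j,i=np.meshgrid(np.arange(N),np.arange(N)); X=cx+h-2*h*i/N; Y=cy+h-2*h*j/N
    P=np.stack([X,Y,np.full_like(X,z)],-1).reshape(-1,3)
    x=(rot(c["attitude"]).inv().apply(P-c["eye"]))@c["K"].T; uv=(x[:,:2]/x[:,2:]).astype(np.float32).reshape(N,N,2)
    return cv2.remap(im,uv[...,0],uv[...,1],cv2.INTER_CUBIC)
cv2.imwrite("pics/ort1.png",np.hstack([ortho(.082,.38,-.293,.065),ortho(.08,.535,-.39,.075)]))
E
```

```text
s1 [ 0.4143 -0.28    0.082 ] 0.5
s2 [ 0.3482 -0.2669  0.082 ] 0.439
s3 [ 0.3763 -0.3337  0.082 ] 0.503
studtop [ 0.5561 -0.3759  0.088 ] 0.671
hand [ 0.4831 -0.3953  0.085 ] 0.624
piv [ 0.5591 -0.4286  0.06  ] 0.704
```

View pics/ort1.png

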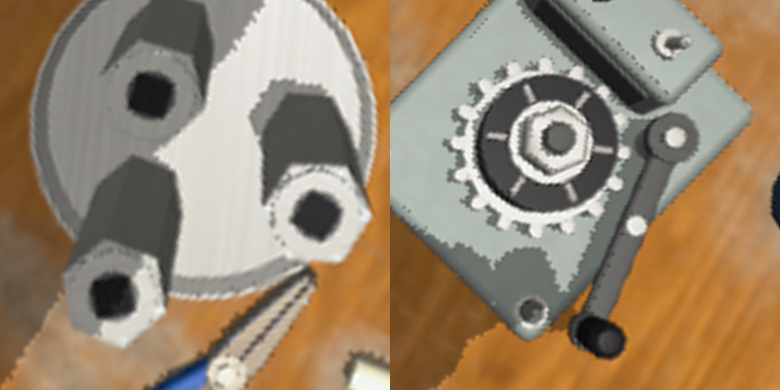

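In the orthoimage, socket tops S1 (152,97), S2 (115,295) and S3 (317,213) are about 67–72 mm apart, which agrees with the given spacing. Nut at (555,143), pivot (672,138), handle (603,341). I'll refine the handle and check clearance to the navy bottle.

```bash
python3 - <<'E'
from station import bot
from h import *
w=np.load("w1.npy",allow_pickle=True).item(); t=bot.read_camera("top")
cv2.imwrite("pics/t1.png",t["img"][:,:,::-1])
g=w["img"].max(2)
m=((g<45)*255).astype(np.uint8)
n,l,s,ce=cv2.connectedComponentsWithStats(m[135:170,285:325])
for k in range(1,n): 
    if s[k,4]>15: print(s[k]+[285,135,0,0,0],ce[k]+[285,135])
print("bottle base/top",ray(w,(378,148),0),ray(w,(438,160),.1),ray(t,(302,158),.1))
for uv in((319,88),(321,86)): print("nut",ray(w,uv,.08))
print(tri([w,t],[(319,87),(257.8,158.2)]),tri([w,t],[(304,154),(263.6,182)]))
for z in (.04,.055): print("piv",ray(w,(355,103),z),ray(t,(274.4,159),z))
E
```

```text
[296 148  14  15 105] [301.66666667 153.8       ]
bottle base/top [ 0.52382118 -0.50822539  0.        ] [ 0.53956847 -0.5321449   0.1       ] [ 0.54969499 -0.51891593  0.1       ]
nut [ 0.5549801  -0.37824654  0.08      ]
nut [ 0.5577159  -0.37928829  0.08      ]
[ 0.55751928 -0.38065621  0.06531408] [ 0.48036346 -0.39944024  0.06482815]
piv [ 0.56089741 -0.43466123  0.04      ] [ 0.56084201 -0.43594174  0.04      ]
piv [ 0.55951368 -0.43009478  0.055     ] [ 0.55735621 -0.43506702  0.055     ]
```

Call:
{"method": "jog_arm", "body": {
  "deltas": [
    [0.004, -0.018, -0.03, 0, 0, 0.13, 0],
    [0.004, -0.018, -0.04, 0, 0, 0.13, 0],
    [0.004, -0.018, -0.04, 0, 0, 0.13, 0],
    [0.004, -0.018, -0.04, 0, 0, 0.13, 0],
    [0.004, -0.005, -0.03, 0, 0, 0, 0],
    [0, 0, -0.02, 0, 0, 0, 0],
    [0, 0, -0.015, 0, 0, 0, 0],
    [0, 0, -0.012, 0, 0, 0, 0],
    [0, 0, 0, 0, 0, 0, 0],
    [0, 0, 0, 0, 0, 0, 0]
  ]
}}

```text
t: 2.25
eef_pos: [0.4697, -0.4241, 0.087]
tool_rot: [0.0, 0.892, 0.452, 0.0]
contact_force: [1.0, -0.8, 0.4]
gripper_width: 0.002
grasp_force: 0.0
```

Call:
{"method": "jog_arm", "body": {
  "deltas": [
    [0.0025, 0.0055, 0, 0, 0, 0, 0],
    [0.0025, 0.0055, 0, 0, 0, 0, 0],
    [0.002, 0.0045, 0, 0, 0, 0, 0],
    [0.0025, 0.0045, 0, 0, 0, 0, 0],
    [0.0025, 0.0043, 0, 0, 0, 0, 0],
    [0.0027, 0.0042, 0, 0, 0, 0, 0],
    [0.0029, 0.0041, 0, 0, 0, 0, 0]
  ]
}}

```text
t: 2.95
eef_pos: [0.4874, -0.3909, 0.0864]
tool_rot: [0.0, 0.892, 0.452, 0.0]
contact_force: [-0.7, -2.2, 2.5]
gripper_width: 0.0
grasp_force: 1.1
```

Call:
{"method": "jog_arm", "body": {
  "deltas": [
    [0.0031, 0.0039, 0, 0, 0, 0, 0],
    [0.0033, 0.0038, 0, 0, 0, 0, 0],
    [0, 0, 0, 0, 0, 0, 0]
  ]
}}

```text
t: 3.25
eef_pos: [0.4898, -0.3879, 0.0864]
tool_rot: [0.001, 0.893, 0.451, -0.003]
contact_force: [-8.9, -10.5, 5.2]
gripper_width: 0.0
grasp_force: 7.0
```

Call:
{"method": "jog_arm", "body": {
  "deltas": [
    [0.002, 0.002, 0, 0, 0, 0, 0],
    [0.001, 0.001, 0, 0, 0, 0, 0],
    [0, 0, 0, 0, 0, 0, 0]
  ]
}}

```text
t: 3.55
eef_pos: [0.4901, -0.3876, 0.0863]
tool_rot: [0.001, 0.893, 0.449, -0.005]
contact_force: [-15.5, -15.0, 6.8]
gripper_width: -0.003
grasp_force: 10.4
```

Call:
{"method": "jog_arm", "body": {
  "deltas": [
    [-0.01, -0.015, 0, 0, 0, 0, 0],
    [-0.01, -0.015, 0.01, 0, 0, 0, 0.3],
    [0, 0, 0.04, 0, 0, 0, 0.6],
    [0, 0, 0.04, 0, 0, 0, 0.6],
    [0, 0.02, 0.04, 0, 0, 0, 0.6],
    [0, 0, 0, 0, 0, 0, 0.6],
    [0, 0, 0, 0, 0, 0, 0.6]
  ]
}}

```text
t: 4.25
eef_pos: [0.4776, -0.3894, 0.2171]
tool_rot: [0.001, 0.891, 0.453, 0.001]
contact_force: [-1.1, -0.3, -0.1]
gripper_width: 0.599
grasp_force: 0.0
```

```bash
cat > snap.py <<'E'
import sys
from station import bot
from h import *
def ortho(c,z,cx,cy,h,N=390):
    j,i=np.meshgrid(np.arange(N),np.arange(N)); X=cx+h-2*h*i/N; Y=cy+h-2*h*j/N
    P=np.stack([X,Y,np.full_like(X,z)],-1).reshape(-1,3)
    x=(rot(c["attitude"]).inv().apply(P-c["eye"]))@c["K"].T; uv=(x[:,:2]/x[:,2:]).astype(np.float32).reshape(N,N,2)
    return cv2.remap(np.ascontiguousarray(c["img"][:,:,::-1]),uv[...,0],uv[...,1],cv2.INTER_CUBIC)
E
python3 - <<'E'
from snap import *
c=bot.read_camera("wrist");np.save("w2.npy",c,allow_pickle=True)
o=bot.get_obs();print(o["eef_pos"],o["t"],c["eye"],proj(c,[.555,-.378,.08]))
cv2.imwrite("pics/w2.png",np.hstack([c["img"][:,:,::-1][:390],np.vstack([ortho(c,.08,.545,-.385,.06,280),np.zeros((104,280,3),np.uint8)])]))
E
```

```text
[ 0.47657703 -0.38960774  0.21573221] 4.3 [ 0.52680926 -0.32335983  0.3373603 ] [320.70068166 125.64408124]
```

View pics/w2.png

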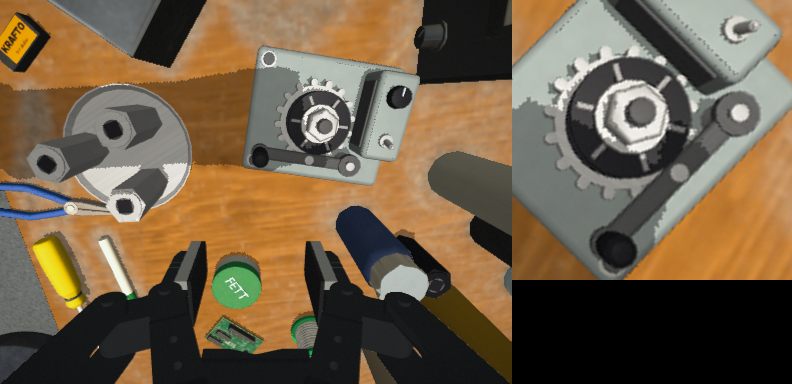

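The lever is in, with its tooth between the star-wheel pins: handle at (261,157) in the wrist view, beside the wheel. Next come the hex yaws and centres, with a close crop.

```bash
cat > hexa.py <<'E'
from snap import *
def yaw(c,p,r0,r1,h=.022,N=220):
    o=ortho(c,p[2],p[0],p[1],h,N); g=cv2.GaussianBlur(cv2.cvtColor(o,cv2.COLOR_BGR2GRAY),(0,0),3).astype(np.float32)
    gx=cv2.Sobel(g,5,1,0);gy=cv2.Sobel(g,5,0,1)
    i,j=np.mgrid[:N,:N]; r=np.hypot(i-N/2,j-N/2)*2*h/N; m=(r>r0)&(r<r1)
    th=np.arctan2(-gx,-gy)  # world angle: x=-row,y=-col
    z=(np.hypot(gx,gy)**2*np.exp(6j*th))[m]
    return np.degrees(np.angle(z.sum())/6), abs(z.sum())/abs(z).sum(), o
E
python3 - <<'E'
from hexa import *
ws=[np.load(f"w{k}.npy",allow_pickle=True).item() for k in(1,2)]
P=dict(nut=(.556,-.3785,.08),s1=(.4127,-.2787,.082),s2=(.3467,-.2663,.082),s3=(.374,-.3337,.082))
rows=[]
for c in ws:
    r=[]
    for n,p in P.items():
        a,q,o=yaw(c,p,*((.007,.014) if n=="nut" else (.014,.020))); print(n,round(a,1),round(q,2)); r.append(cv2.resize(o,(200,200)))
    rows.append(np.hstack(r))
cv2.imwrite("pics/hex.png",np.vstack(rows))
E
```

```text
nut 21.9 0.31
s1 -24.1 0.22
s2 -21.3 0.48
s3 -3.4 0.34
nut 16.9 0.25
s1 -16.3 0.49
s2 -22.0 0.45
s3 -3.5 0.36
```

View pics/hex.png

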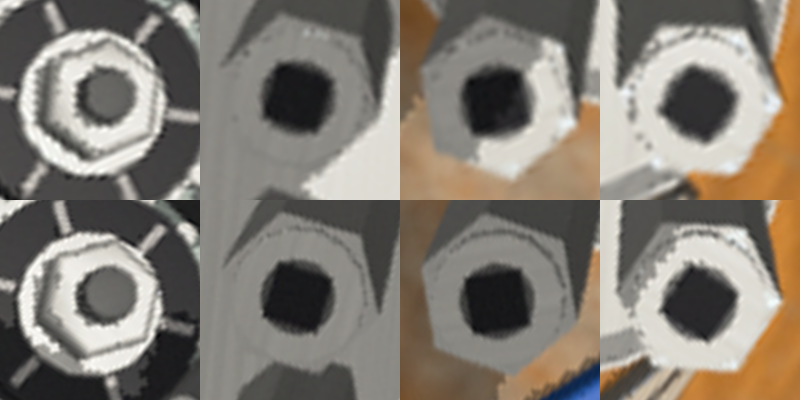

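Enlarged crops show the nut hex with yaw about 20° (consistent with winder yaw −39.4°+60°), and socket tops near their predicted centres with yaws of about −20°, −22° and −3.5°. I'll start with S3, fingers along −3.5°.

Call:
{"method": "jog_arm", "body": {
  "deltas": [
    [-0.0256, 0.014, -0.02, 0, 0, 0.143, 0.6],
    [-0.0256, 0.014, -0.02, 0, 0, 0.143, 0.6],
    [-0.0256, 0.014, -0.02, 0, 0, 0.143, 0.6],
    [-0.0256, 0.014, -0.015, 0, 0, 0.143, 0.6],
    [0, 0, 0, 0, 0, 0, 0.6],
    [0, 0, 0, 0, 0, 0, 0.6]
  ]
}}

```text
t: 4.9
eef_pos: [0.373, -0.334, 0.1399]
tool_rot: [-0.001, 0.729, 0.685, -0.0]
contact_force: [-0.3, 0.5, 0.8]
gripper_width: 0.597
grasp_force: 0.0
```

```bash
python3 - <<'E'
from hexa import *
c=bot.read_camera("wrist");np.save("w3.npy",c,allow_pickle=True)
o=bot.get_obs();T=rot(o["tool_rot"]).as_matrix();print(o["eef_pos"],o["q"][6],"tool y deg",np.degrees(np.arctan2(T[1,1],T[0,1])),T[:,2])
r=[]
for n,p in dict(nut=(.556,-.3785,.08),s1=(.4127,-.2787,.082),s2=(.3467,-.2663,.082),s3=(.374,-.3337,.082)).items():
    a,q,im=yaw(c,p,*((.007,.014) if n=="nut" else (.014,.020))); print(n,round(a,1),round(q,2),proj(c,p)); r.append(cv2.resize(im,(200,200)))
cv2.imwrite("pics/w3.png",np.vstack([np.hstack([c["img"][:,:,::-1],np.zeros((384,288,3),np.uint8)]),np.hstack(r)]))
E
```

```text
[ 0.37430733 -0.33458317  0.14064665] 0.39809979184593347 tool y deg -3.536497625016631 [-2.71941955e-04  9.06788272e-04 -9.99999552e-01]
nut 12.4 0.8 [525.61514689 268.19353523]
s1 -18.8 0.51 [315.87847268 134.55028338]
s2 -22.3 0.49 [200.83208466 120.02610362]
s3 -4.5 0.49 [255.51385467 224.41568143]
```

View pics/w3.png

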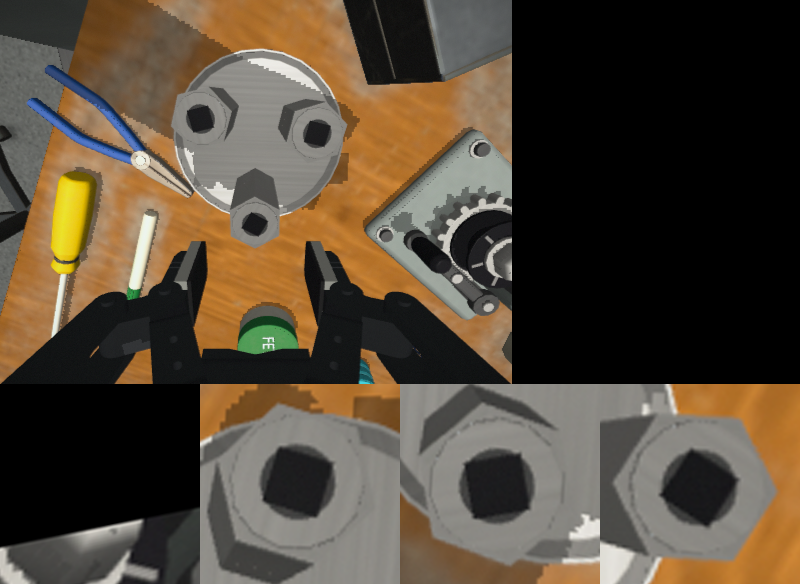

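S3 is centred at crop (699,489), 31.7 mm across flats, and lies directly under the TCP. I'll descend and grip.

Call:
{"method": "jog_arm", "body": {
  "deltas": [
    [-0.001, 0.001, -0.025, 0, 0, 0, 0.6],
    [0, 0, -0.025, 0, 0, 0, 0.6],
    [0, 0, -0.015, 0, 0, 0, 0.6],
    [0, 0, -0.01, 0, 0, 0, 0.6],
    [0, 0, 0, 0, 0, 0, 0.6],
    [0, 0, 0, 0, 0, 0, 0.3],
    [0, 0, 0, 0, 0, 0, 0.2],
    [0, 0, 0, 0, 0, 0, 0.2],
    [0, 0, 0, 0, 0, 0, 0.2],
    [0, 0, 0, 0, 0, 0, 0.2]
  ],
  "newtons": 60
}}

```text
t: 5.95
eef_pos: [0.3737, -0.3338, 0.067]
tool_rot: [0.001, 0.728, 0.686, 0.0]
contact_force: [-0.5, -0.9, 3.8]
gripper_width: 0.368
grasp_force: 59.9
```

Call:
{"method": "jog_arm", "body": {
  "deltas": [
    [0, 0, 0.02, 0, 0, 0, 0.2],
    [0, 0, 0.04, 0, 0, 0, 0.2],
    [0, 0, 0.04, 0, 0, 0, 0.2],
    [0.03, -0.013, 0.02, 0, 0, 0.107, 0.2],
    [0.04, -0.017, 0, 0, 0, 0.107, 0.2],
    [0.04, -0.017, 0, 0, 0, 0.107, 0.2],
    [0.04, -0.017, 0, 0, 0, 0.107, 0.2],
    [0.03, -0.013, 0, 0, 0, 0, 0.2],
    [0.017, -0.006, 0, 0, 0, 0, 0.2],
    [0, 0, 0, 0, 0, 0, 0.2]
  ]
}}

```text
t: 6.95
eef_pos: [0.5719, -0.416, 0.1852]
tool_rot: [-0.0, 0.565, 0.825, 0.001]
contact_force: [-1.3, 0.7, -1.9]
gripper_width: 0.367
grasp_force: 60.0
```

```bash
python3 - <<'E'
from hexa import *
c=bot.read_camera("wrist");np.save("w4.npy",c,allow_pickle=True)
o=bot.get_obs();T=rot(o["tool_rot"]).as_matrix();print(o["eef_pos"],o["q"],"tool y deg",np.degrees(np.arctan2(T[1,1],T[0,1])),T[:,2],o["contact_force"],o["gripper_width"])
p=(.5566,-.3794,.08)
a,q,im=yaw(c,p,.007,.0125);print("nut",a,q,proj(c,p)); b=cv2.resize(ortho(c,.066,p[0],p[1],.022,220),(384,384)); im=cv2.resize(im,(384,384))
top=cv2.resize(c["img"][:,:,::-1],(288,216))
f=np.zeros((600,780,3),np.uint8); f[:384,:384]=im; f[:384,390:774]=b; f[384:,:288]=top
s=o["eef_pos"]+T[:,2]*-.015; a2,q2,o2=yaw(c,tuple(s),.014,.02); print("sock",a2,q2); f[384:,300:516]=cv2.resize(o2,(216,216))
cv2.imwrite("pics/w4.png",f)
E
```

```text
[ 0.57030802 -0.41583226  0.18525178] [ 0.78750359  0.61733482 -0.37034889  1.51233106  0.24193297  1.05893378
  0.7289933 ] tool y deg 21.12579269760137 [-0.00104537  0.00128415 -0.99999863] [-0.77880576 -0.06300451 -3.40224443] 0.3650988482820802
nut 17.350407 0.42703235 [252.64507219 149.38557517]
sock 20.106974 0.46044496
```

View pics/w4.png

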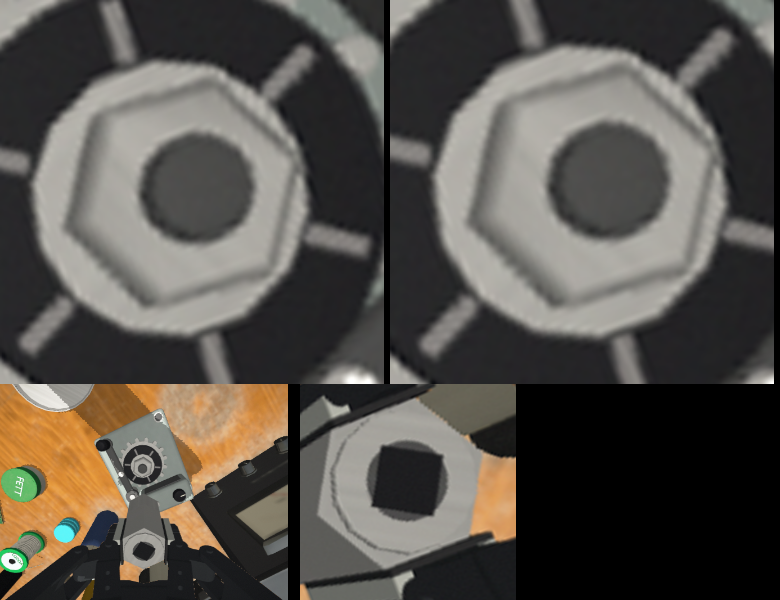

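Clear view: the nut hex centre is at about (.5566,−.3794) with yaw about 17°, and the held socket's yaw is about 20°. I'll average the pose readings before descending.

```bash
cat > avg.py <<'E'
from hexa import *
def avg(n=8):
    E=[];C=[]
    for k in range(n):
        c=bot.read_camera("wrist"); o=bot.get_obs(); E.append(o["eef_pos"]);C.append(c["eye"])
    T=rot(o["tool_rot"]).as_matrix()
    return np.mean(E,0),np.std(E,0),np.mean(C,0),np.std(C,0),np.degrees(np.arctan2(T[1,1],T[0,1])),o,c
E
python3 - <<'E'
from avg import *
e,se,cc,sc,y,o,c=avg()
print(e,se,cc,sc,y,o["contact_force"]); T=rot(o["tool_rot"]).as_matrix(); print(T.T@(cc-e))
for f in(1,2,3): 
    w=np.load(f"w{f}.npy",allow_pickle=True).item()
Tc=rot(c["attitude"]).as_matrix(); print((T.T@Tc).round(4))
E
```

```text
[ 0.56907645 -0.41627138  0.18621132] [0.00029319 0.00020509 0.00042879] [ 0.54097861 -0.34000761  0.30624259] [0.00044458 0.00014984 0.00044373] 21.065091952460847 [-0.77618431  0.09957681 -1.00334452]
[ 0.08123076  0.00117412 -0.12005558]
[[-7.000e-04 -9.480e-01 -3.182e-01]
 [ 1.000e+00 -4.000e-04 -1.000e-03]
 [ 8.000e-04 -3.182e-01  9.480e-01]]
```

```bash
python3 - <<'E'
from avg import *
e,se,cc,sc,y,o,c=avg(4); np.save("w5.npy",c,allow_pickle=True)
T=rot(o["tool_rot"]).as_matrix(); print(e,cc,y)
e=c["eye"]-T@[.0812,.0012,-.1200]
p=e-T[:,2]*.015; u=proj(c,p); print("pred px",u)
g=c["img"].max(2); x0,y0=int(u[0])-25,int(u[1])-25; s=g[y0:y0+50,x0:x0+50]
n,l,st,ce=cv2.connectedComponentsWithStats(((s<45)*255).astype(np.uint8))
for k in range(1,n):
    if 60<st[k,4]<600:
        uv=ce[k]+[x0,y0]; d=ray(c,uv,p[2])-p; print(uv,st[k],"tool-frame offset mm",(T.T@d*1000).round(2))
# hex outline via flats: left/right edges along tool-y through centre at top plane
for dx in(-6,-3,0,3,6):
    ys=np.arange(-24,24,.25); v=[]
    for yy in ys:
        q=proj(c,p+T@np.array([dx/1000,yy/1000,0])); v.append(cv2.getRectSubPix(c["img"][:,:,1].copy(),(1,1),(float(q[0]),float(q[1])))[0,0])
    v=np.array(v,float); gr=np.gradient(cv2.GaussianBlur(v[None],(0,0),2)[0]); L=ys<-8;Rr=ys>8
    print(dx,ys[L][np.argmax(abs(gr[L]))],ys[Rr][np.argmax(abs(gr[Rr]))])
E
```

```text
[ 0.56985145 -0.41641165  0.18652259] [ 0.54142163 -0.34018225  0.30670544] 21.080031465400587
pred px [252.70358245 297.5141059 ]
-6 -14.25 16.25
-3 -14.0 16.25
0 -14.25 16.25
3 -14.25 16.25
6 -14.25 16.25
```

Call:
{"method": "jog_arm", "body": {
  "deltas": [
    [-0.0037, 0.0114, 0, 0, 0, -0.04, 0.2],
    [-0.005, 0.013, -0.01, 0, 0, -0.03, 0.2],
    [-0.005, 0.013, -0.01, 0, 0, 0, 0.2],
    [0, 0, -0.009, 0, 0, 0, 0.2],
    [0, 0, 0, 0, 0, 0, 0.2],
    [0, 0, 0, 0, 0, 0, 0.2],
    [0, 0, 0, 0, 0, 0, 0.2]
  ]
}}

```text
t: 8.3
eef_pos: [0.5568, -0.3801, 0.1578]
tool_rot: [0.001, 0.595, 0.804, -0.0]
contact_force: [-0.0, -0.8, -1.5]
gripper_width: 0.366
grasp_force: 60.0
```

```bash
python3 - <<'E'
from avg import *
e,se,cc,sc,y,o,c=avg(4); print(e,se,y,o["contact_force"])
E
```

```text
[ 0.55670331 -0.37964894  0.15776075] [7.52906344e-05 1.86986348e-04 8.01784261e-05] 17.05229906208803 [ 0.79945774 -0.4440824  -1.70159169]
```

Call:
{"method": "jog_arm", "body": {
  "deltas": [
    [-0.0009, 0.0007, -0.004, 0, 0, 0, 0.2],
    [0, 0, -0.004, 0, 0, 0, 0.2],
    [0, 0, -0.003, 0, 0, 0, 0.2],
    [0, 0, -0.003, 0, 0, 0, 0.2],
    [0, 0, -0.002, 0, 0, 0, 0.2],
    [0, 0, 0, 0, 0, 0, 0.2]
  ]
}}

```text
t: 9.1
eef_pos: [0.5553, -0.3782, 0.1408]
tool_rot: [-0.0, 0.594, 0.804, -0.0]
contact_force: [-0.1, -0.2, -1.0]
gripper_width: 0.363
grasp_force: 60.0
```

Call:
{"method": "jog_arm", "body": {
  "deltas": [
    [0, 0, -0.002, 0, 0, 0, 0.2],
    [0, 0, -0.002, 0, 0, 0, 0.2],
    [0, 0, -0.001, 0, 0, 0, 0.2],
    [0, 0, 0, 0, 0, 0, 0.2]
  ]
}}

```text
t: 9.5
eef_pos: [0.5559, -0.3786, 0.1364]
tool_rot: [0.0, 0.594, 0.804, 0.0]
contact_force: [1.4, -1.2, -2.3]
gripper_width: 0.365
grasp_force: 60.0
```

No resistance at 7 mm below the nut top, so S3 appears to fit. I'll continue down to the washer.

Call:
{"method": "jog_arm", "body": {
  "deltas": [
    [0, 0, -0.002, 0, 0, 0, 0.2],
    [0, 0, -0.002, 0, 0, 0, 0.2],
    [0, 0, -0.002, 0, 0, 0, 0.2],
    [0, 0, -0.001, 0, 0, 0, 0.2],
    [0, 0, -0.001, 0, 0, 0, 0.2],
    [0, 0, 0, 0, 0, 0, 0.2]
  ]
}}

```text
t: 10.1
eef_pos: [0.5559, -0.3786, 0.1291]
tool_rot: [0.001, 0.594, 0.804, -0.0]
contact_force: [0.4, -1.3, 4.2]
gripper_width: 0.366
grasp_force: 60.8
```

Call:
{"method": "jog_arm", "body": {
  "deltas": [
    [0, 0, -0.001, 0, 0, 0, 0.2],
    [0, 0, -0.0005, 0, 0, 0, 0.2],
    [0, 0, 0, 0, 0, 0, 0.2]
  ]
}}

```text
t: 10.4
eef_pos: [0.5559, -0.3786, 0.1289]
tool_rot: [0.001, 0.594, 0.804, -0.0]
contact_force: [-2.7, 0.0, 14.1]
gripper_width: 0.368
grasp_force: 61.9
```

The socket is seated on the washer: hard stop at TCP z .129, with grip about 45 mm above the nut top. Turning clockwise now, watching for where the play is taken up.

Call:
{"method": "jog_arm", "body": {
  "deltas": [
    [0, 0, 0.0007, 0, 0, -0.03, 0.2],
    [0, 0, 0, 0, 0, -0.03, 0.2],
    [0, 0, 0, 0, 0, 0, 0.2]
  ],
  "newtons": 90
}}

```text
t: 10.7
eef_pos: [0.5561, -0.3786, 0.1291]
tool_rot: [0.001, 0.619, 0.786, -0.0]
contact_force: [-0.7, -0.7, 10.1]
gripper_width: 0.364
grasp_force: 88.3
```

```bash
cat > st.py <<'E'
from avg import *
e,se,cc,sc,y,o,c=avg(4);print(e,y,o["contact_force"],o["torque"],o["q"][6],o["t"])
E
python3 st.py
```

```text
[ 0.55603792 -0.3785944   0.12906169] 13.628715098824548 [-1.65544617  0.23939466  7.79794377] [-0.04123777  0.08547402  0.02677191] 0.5491873898162511 10.9
```

Call:
{"method": "jog_arm", "body": {
  "deltas": [
    [0, 0, 0, 0, 0, -0.03, 0.2],
    [0, 0, 0, 0, 0, -0.03, 0.2],
    [0, 0, 0, 0, 0, 0, 0.2]
  ]
}}

```text
t: 11.2
eef_pos: [0.5562, -0.3789, 0.1291]
tool_rot: [0.001, 0.642, 0.767, 0.0]
contact_force: [-0.0, -2.0, 8.9]
gripper_width: 0.362
grasp_force: 88.3
```

```bash
python3 st.py
```

```text
[ 0.55626065 -0.37888566  0.1290816 ] 10.190634384954585 [ 0.00939718 -1.73547182  8.22361688] [-0.31363384 -0.06259536  0.04605599] 0.49729947998648444 11.4
```

Call:
{"method": "jog_arm", "body": {
  "deltas": [
    [0, 0, 0, 0, 0, -0.03, 0.2],
    [0, 0, 0, 0, 0, -0.03, 0.2],
    [0, 0, 0, 0, 0, 0, 0.2]
  ]
}}

```text
t: 11.7
eef_pos: [0.5562, -0.3792, 0.1291]
tool_rot: [0.001, 0.665, 0.747, -0.0]
contact_force: [-0.4, -1.7, 7.6]
gripper_width: 0.364
grasp_force: 88.2
```

```bash
python3 st.py
```

```text
[ 0.55621412 -0.37916821  0.1290689 ] 6.747449351603641 [-1.11217997 -1.55356431  8.60026708] [-0.42350712 -0.12492077  0.10575529] 0.44535816651509674 11.9
```

Call:
{"method": "jog_arm", "body": {
  "deltas": [
    [0, 0, 0, 0, 0, -0.03, 0.2],
    [0, 0, 0, 0, 0, -0.03, 0.2],
    [0, 0, 0, 0, 0, 0, 0.2]
  ]
}}

```text
t: 12.2
eef_pos: [0.5562, -0.3792, 0.1291]
tool_rot: [0.001, 0.687, 0.727, -0.0]
contact_force: [-0.1, -2.6, 7.0]
gripper_width: 0.362
grasp_force: 88.2
```

```bash
python3 st.py
```

```text
[ 0.55621066 -0.379208    0.12907808] 3.333655579447464 [-0.07620144 -2.16097451  8.80720965] [-0.46331114 -0.01522934  0.20120465] 0.3937310074796785 12.4
```

Call:
{"method": "jog_arm", "body": {
  "deltas": [
    [0, 0, 0, 0, 0, -0.05, 0.2],
    [0, 0, 0, 0, 0, -0.05, 0.2],
    [0, 0, 0, 0, 0, 0, 0.2]
  ]
}}

```text
t: 12.7
eef_pos: [0.5561, -0.3793, 0.1291]
tool_rot: [0.001, 0.722, 0.692, -0.0]
contact_force: [-0.5, -1.7, 7.8]
gripper_width: 0.363
grasp_force: 88.3
```

```bash
python3 st.py
```

```text
[ 0.55616717 -0.37924873  0.12907929] -2.4025730503699396 [-0.24478485 -1.56997047  7.48865342] [-0.45534937 -0.02982345  0.1449727 ] 0.30724091695284056 12.9
```

Call:
{"method": "jog_arm", "body": {
  "deltas": [
    [0, 0, 0, 0, 0, -0.05, 0.2],
    [0, 0, 0, 0, 0, -0.05, 0.2],
    [0, 0, 0, 0, 0, 0, 0.2]
  ]
}}

```text
t: 13.2
eef_pos: [0.5561, -0.3792, 0.129]
tool_rot: [0.001, 0.756, 0.655, -0.0]
contact_force: [-0.5, -0.7, 8.3]
gripper_width: 0.365
grasp_force: 88.3
```

```bash
python3 st.py
```

```text
[ 0.55613767 -0.37925418  0.12907131] -8.131559694359039 [-0.49248139 -1.83058302  8.57116155] [-0.47205126 -0.0416629   0.12841657] 0.2208833699262969 13.4
```

Call:
{"method": "jog_arm", "body": {
  "deltas": [
    [0, 0, 0, 0, 0, -0.08, 0.2],
    [0, 0, 0, 0, 0, -0.08, 0.2],
    [0, 0, 0, 0, 0, -0.08, 0.2],
    [0, 0, 0, 0, 0, -0.08, 0.2],
    [0, 0, 0, 0, 0, -0.08, 0.2],
    [0, 0, 0, 0, 0, -0.08, 0.2],
    [0, 0, 0, 0, 0, 0, 0.2],
    [0, 0, 0, 0, 0, 0, 0.2]
  ]
}}

```text
t: 14.2
eef_pos: [0.5559, -0.3793, 0.1291]
tool_rot: [0.001, 0.89, 0.457, 0.0]
contact_force: [-0.0, -2.2, 9.4]
gripper_width: 0.361
grasp_force: 88.3
```

```bash
cat >> st.py <<'E'
np.save("wl.npy",c,allow_pickle=True); T=rot(o["tool_rot"]).as_matrix()
p=e-T[:,2]*.015; a,q,im=yaw(c,tuple(p),.014,.019); print("socket yaw",a,q)
full=ortho(c,.08,.545,-.385,.07,384); f=np.hstack([c["img"][:,:,::-1],cv2.resize(im,(280,280)) if 0 else np.vstack([cv2.resize(im,(280,280)),np.zeros((104,280,3),np.uint8)])]); cv2.imwrite("pics/wl.png",f)
E
python3 st.py
```

```text
[ 0.55594677 -0.37934682  0.12905666] -35.6513781948971 [-1.24471427 -2.38036146  7.93618266] [-0.51179269  0.09471792  0.15691217] -0.19264935009267675 14.4
socket yaw 24.48323 0.69960284
```

View pics/wl.png

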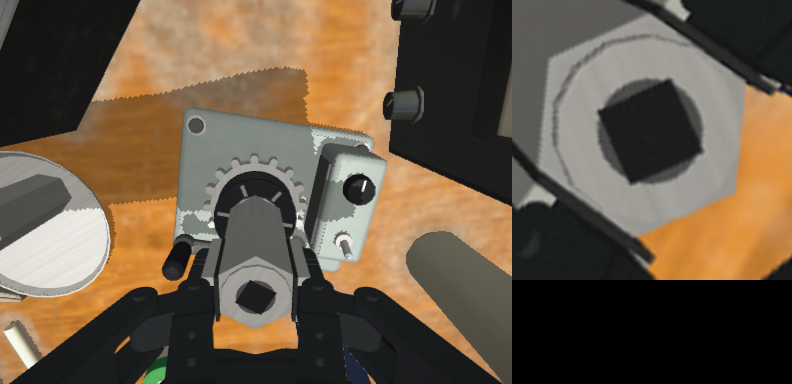

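The socket is upright between the jaws with no slip: top at (256,297), yaw −35.5° matching the tool. I'll check from the bobbin spokes that the spindle did not turn with it.

```bash
python3 - <<'E'
from avg import *
for f in("1","2","4","l"):
    c=np.load(f"w{f}.npy",allow_pickle=True).item(); g=c["img"].max(2); R_=[]
    a=np.arange(0,360,2.)
    for t in np.radians(a):
        v=[]
        for r in(.021,.023,.025):
            q=proj(c,[.5558+r*np.cos(t),-.379+r*np.sin(t),.066]); v.append(cv2.getRectSubPix(g,(1,1),(float(q[0]),float(q[1])))[0,0])
        R_.append(np.median(v))
    R_=np.array(R_); print(f,[(int(a[i]),int(R_[i])) for i in range(len(a)) if R_[i]>85 and R_[i]>=R_[i-1] and R_[i]>R_[(i+1)%180]])
E
```

```text
1 [(22, 176), (82, 174), (142, 181), (204, 172), (264, 177), (324, 174)]
2 [(16, 182), (76, 193), (136, 111), (196, 111), (258, 109), (318, 185)]
4 [(16, 131), (74, 132), (134, 132), (196, 131), (258, 131), (318, 130)]
l [(16, 126), (70, 127), (130, 122), (196, 92), (230, 92), (234, 92), (242, 93), (252, 93), (258, 93), (270, 93), (276, 93), (290, 93), (294, 93), (298, 92), (320, 125)]
```

The spokes stay at about 16°, 75° and 135° to within roughly 2°, so the spindle is locked. The nut has turned about 45° (socket yaw from about 10° when the play was taken up to −35.5°). The socket is still seated at the same height, so I'm handing in.

```bash
python3 -c "
from station import bot
print(bot.hand_in())"
```

```text
the job is handed in; nothing more can be done
None
```

The lever is fully in, the first socket I tried fitted and is still gripped seated upright on the nut, and by the camera estimate the nut has turned about 45° clockwise; the job is handed in.

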